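# Hold the reset plunger of a bench controller with a screwdriver

### The job

Take the small yellow screwdriver out of its blue stand and use its blade to lever the hinged white cover of the grey controller up until it stands upright or further back (touch the cover with the screwdriver only, not with the gripper). Then hold the screwdriver upright with its tip on the middle of the red plunger inside and push the plunger lightly, about half-way down; finish while you are still holding it there. Be gentle with the controller and leave the timer, the vial and the petri dish where they are.

Things in the scene. Friction and masses are not known exactly. Their poses are not given: they have to be found in the camera images.
- screwdriver_grip (a point): middle of the handle of the small screwdriver (round yellow handle 66 mm long, up to 19 mm thick; steel blade 62 mm long, 4 mm thick; about 50 g). It stands blade down in the stand, this point about 100 mm above the worktop. Axes are the screwdriver's: x along it from handle to tip (down at the start); the tip is 96 mm from this point along +x
- screwdriver_tip (a point): the tip of the screwdriver's blade, same axes as screwdriver_grip
- stand: blue tool stand, a block 40 x 40 x 40 mm on a foot 50 x 50 x 5 mm, fixed; origin at the centre of its underside, z up. The screwdriver stands in a hole 36 mm deep in its top; lift it 45 mm to clear. To its left (y above -0.23) lies a flat box whose raised lid is about 0.2 m high; tall cartons stand further left: cross over them at 0.4 m
- controller: grey controller case, 64 mm deep (x) x 92 mm wide (y) x 34 mm high, fixed; origin at the centre of its underside, z up, x from its front (free edge of the cover, turned to the robot's right front) to its back (hinge). Open at the top under the cover; its floor is 11 mm above the worktop, walls 5 mm thick. A fixed blue basket, about 0.1 m high, stands close by on its far right side
- cover_hinge (a point): middle of the cover's hinge line, on the top of the case's back edge, 34.5 mm above the worktop; axes as the controller's (the hinge line is its y axis); fixed
- cover_lip (a point): middle of the lower front edge of the white cover, a plate 79 mm long from hinge to this edge, 94 wide, 4 thick, blue strip along this edge. Shut, this point is 34.5 mm above the worktop and the cover overhangs the case's front by 15 mm: a blade slanting forward and down can go in below it. Axes turn with the cover: x from this edge to the hinge, z out of its upper side
- cover (a joint): angle of the cover in rad: 0 shut, 1.57 upright, 1.9 at most; it starts shut or just ajar (up to 0.08). A cover that leans forward takes the room of the gripper above the plunger: bring it to 1.5 or more. Its hinge has light friction (0.03 N m), so it stays at any angle; lifting it at the lip takes about 0.6 N
- red_spot (a point): centre of the top of the red plunger (16 mm across, white dot in its middle) inside the controller, 6 mm in front of its centre, 25 mm above the worktop when free; axes as the controller's. It moves down with the plunger
- plunger (a joint): how far the red plunger is pushed down, in m: 0 free, 0.008 at its stop. It is sprung: 0.9 N to start it, 3.3 N at 0.004, 5.7 N at 0.008 (fully down), and it comes back up when let go
- timer: loose wind-up timer, round, red and white, 58 mm across and 34 mm high; origin at the centre of its underside; leave it alone
- vial_4: loose small vial with a red cap, 23 mm across and 56 mm high, standing; origin at the centre of its underside; leave it alone
- petri_1: loose petri dish, 61 mm across and 14 mm high; origin at the centre of its underside; leave it alone

How it is judged (in metres and radians):
On the way, in this order (a step that is already met when the one before it is completed fails the run):
1. the screwdriver is lifted clear of its stand (z of screwdriver_tip in the frame of stand above 0.042 m and contact force between the fingers and screwdriver above 1 N), for 0.2 s.
2. the cover has been levered open (over 71 degrees) while the gripper holds the screwdriver (value of joint cover above 1.25 rad and contact force between the fingers and screwdriver above 1 N), for 0.2 s.
3. the upright screwdriver pushes the red plunger about half-way down (all of step 2 and value of joint plunger between 0.0018 and 0.0066 m and contact force between screwdriver and plunger between 0.8 and 8 N and horizontal distance between screwdriver_tip and red_spot below 0.006 m and angle between the x axis of screwdriver and the z axis of controller, either way round below 0.17 rad and linear speed of screwdriver below 0.02 m/s), for 0.5 s.
At the end, for the whole second after the job is handed in: The gripper holds the screwdriver upright (within 9 degrees) with its tip within 6 mm of the middle of the red plunger, at rest, pushing it 1.8 to 6.6 mm of its 8 mm down with 0.8 to 8 N; the cover stands more than 71 degrees open (all of step 3); the arm keeps its last pose, push and grip.
It fails at once if the gripper or arm touches the cover (contact force between any of the fingers, the arm and cover above 0.5 N).
It fails at once if the screwdriver is pushed hard against the controller (over 20 N) (contact force between screwdriver and controller above 20 N).
It fails at once if the timer, vial or petri dish is moved by over 20 mm, or the vial knocked over (distance of any of timer, vial_4, petri_1 from where it was at the start of the episode above 0.02 m or angle between vial_4's own z axis and vertical above 0.5 rad).
It also fails if it takes over 66 s, if anything falls off the work surface, if the arm or the gripper's body presses on something with over 40 N, if the wrist force passes 120 N, or if a joint passes its speed limit or range.

### The arm

A 7-joint arm with a two-finger parallel gripper is mounted at the origin on a cart in front of the work surface, level with it; the furniture and walls round the work are solid. World frame = base frame: x ahead of the robot, y to its left, z up, the work surface at z = 0. Lengths are in mm, angles in rad, forces in N, time in s.
With the tool pointing down it reaches from about 400 to 875 mm from the base axis. Payload 4.4 kg.
Tool frame: the origin (TCP) lies midway between the tips of the shut fingers; the grasp point (between the pads) lies bot.grip_depth behind it (bot.grip_depth is the distance from the TCP to the grasp point, in mm); z points along the fingers, y is the line along which they close (so a half turn about z gives the same grasp; the last joint's range is limited). The gripper opens to 85 mm and grips with 20 to 120 N. Pads are 22 mm wide; open, the fingers measure 114 mm over their backs; the gripper's body (76 mm by 85 mm) begins 54 mm behind the grasp point. The pads swing forward as they close: fully open they stand 13 mm farther back than shut.
Start: joints at [0.655, 0.628, 0.038, 1.517, -0.027, 0.996, -0.02], TCP at [488.273, -429.077, 231.313] pointing down, gripper open.
Joint ranges: [-3.06, 3.06], [-0.37, 2.12], [-1.25, 1.32], [0.18, 2.47], [-1.1, 4.24], [0.23, 1.98], [-2.94, 2.94]. Speed limits (rad/s): [2.57, 2.57, 3.14, 3.14, 3.14, 3.14, 3.14].

### API

Orientations are given as a rotation vector (axis times angle).
In Python, from plant import state, viewer, bot, models gives the robot as it stands.
- The arm moves only by the shell command python3 -m inch 'ROWS' [FORCE]. ROWS is JSON, a list of rows, each a list of 5 numbers: the closure, from 0 (fully open) to 1 (shut), then the shift along the tool's x, y, z in cm, then the turn about the tool's z in degrees. In form: [[grip, tx, ty, tz, twist], ...]. A call has 1 to 20 rows; each row shifts and turns the commanded pose from where the row before left it, along the tool's axes as they then stand; what a row does not reach is not made up. A row lasts 1/12 s, in which the tool goes at most 41.7 mm and 7.16 degrees, less where a joint would pass 70% of its speed; a pose out of reach is approached as far as the arm can. A call with a gripper value outside its range is refused whole. The fingers move at their own pace and stop on an object; FORCE is the grip in N (left out, the last holds). Time passes only in rows, so rows that do not move let the fingers close. It gives the time, the measured TCP pose, the force, the opening and the grip force at its end, in the units of the state.
- state(): the state, without advancing time (a new reading comes with each control period).
- viewer.grab_frame(name): name is "side" or "top"; returns a dict with "img" (384x512x3 uint8, blue, green, red), "depth" (384x512 float32, mm along the optical axis (not along the pixel's ray), 0 where there is no reading), "K" (3x3 intrinsics, pixels), "cam_to_world" (4x4, takes a point from camera to world coordinates). Camera axes: x right, y down, z forward; pixel columns grow to the right and rows downward; lengths in mm; the calibration is good to about 2 mm. A picture is of the moment at which its call begins.
- bot.hand_in(): hands the job in; it is judged then, once.
Trained networks look in a picture, given as the dict that the camera call returned (one of the last four; its "shot" number tells which), for a name from the list of things; names that differ only in an ending like _2 or _b are one class to them, and where a whole thing is asked for, a point or a joint stands for the part that bears it (a point fixed in the world has none). Each returns a list of dicts, best first, with "p" (0 to 1); they miss things now and then, are a little off and sometimes report something else, mostly with a low value. They report only what shows in the picture. A call takes as long as a camera call.
- models.spot_in(name, picture): "xyz" ([x, y, z] in mm, in world coordinates, good to about 4 mm: the middle of the surface that is visible of it).
- models.masks_of(name, picture): "region" (384x512 bool, what is visible of it).
- models.landmark_of(name, picture): "xyz" ([x, y, z] in mm, in world coordinates, good to about 4 mm: a listed point, or the origin of a listed thing).
The state is a dict: "clock": time; "joint_positions": joint angles; "qvel": joint speeds; "effort": joint torques, N m; "tcp_pos": TCP position; "orientation": TCP orientation; "contact_force": force on the tool from outside, world axes, zero at the start; "torque": the same for the moment, N m; "finger_gap": finger opening in mm; "grip_force": force on a finger pad.
Only numpy, scipy, OpenCV 4.12 (cv2) and the standard library are available. Lean on these libraries where they do the work, as an engineer would, in place of code of your own. Each camera call takes 0.05 s, during which the arm holds its last target. There are 200 camera calls.

## Working session

There is one attempt and no reset: what is moved stays moved. The work goes in short steps, Python scripts to look and compute and a shell command to move; the robot and the scene stay as the last step left them, time stands still between calls to the robot, and variables do not carry over. Pictures are saved under pics/ and viewed, at most 12 in all, crops included, and the job is handed in when it is done.

```bash
ls; mkdir -p pics
python3 - <<'E'
from plant import state, viewer, bot, models
import cv2,numpy as np
s=state();print({k:np.round(v,3).tolist() for k,v in s.items()},bot.grip_depth)
for c in("top","side"):
    p=viewer.grab_frame(c);cv2.imwrite(f"pics/{c}0.png",p["img"]);print(c,np.round(p["cam_to_world"],2).tolist(),p["K"].tolist())
    for n in("screwdriver_grip","screwdriver_tip","stand","controller","cover_hinge","cover_lip","red_spot","timer","vial_4","petri_1"):
        print(n,[(np.round(d["xyz"]).tolist(),round(d["p"],2)) for d in models.landmark_of(n,p)[:2]])
E
```

```text
pics
{'clock': 0.0, 'joint_positions': [0.655, 0.629, 0.038, 1.518, -0.027, 0.996, -0.02], 'qvel': [-0.001, -0.002, 0.001, 0.0, 0.0, -0.0, 0.002], 'effort': [-0.001, -56.341, 1.226, -19.345, 0.011, 0.011, -0.0], 'tcp_pos': [487.789, -428.635, 230.391], 'orientation': [-2.861, -1.294, 0.001], 'contact_force': [-0.272, 0.183, 0.595], 'torque': [0.038, 0.011, 0.002], 'grip_force': 0.0, 'finger_gap': 85.016} 18.700000000000003
top [[0.0, -1.0, 0.03, 381.29], [-1.0, -0.0, -0.0, -380.19], [0.0, -0.03, -1.0, 1093.99], [0.0, 0.0, 0.0, 1.0]] [[454.5734877438811, 0.0, 261.0574608686017], [0.0, 454.5734877438811, 191.53426289716825], [0.0, 0.0, 1.0]]
screwdriver_grip []
screwdriver_tip []
stand []
controller []
cover_hinge []
cover_lip []
red_spot []
timer []
vial_4 [([306.0, -417.0, -1.0], 0.66)]
petri_1 [([383.0, -536.0, 1.0], 0.56)]
side [[0.7, -0.54, 0.47, 32.08], [-0.71, -0.52, 0.47, -763.56], [-0.0, -0.66, -0.75, 713.4], [0.0, 0.0, 0.0, 1.0]] [[457.594901713548, 0.0, 259.6644084031985], [0.0, 457.594901713548, 187.01339903084886], [0.0, 0.0, 1.0]]
screwdriver_grip [([348.0, -325.0, 106.0], 0.86), ([350.0, -327.0, -1.0], 0.3)]
screwdriver_tip [([306.0, -419.0, 3.0], 0.25)]
stand [([350.0, -328.0, 107.0], 0.7), ([349.0, -326.0, -2.0], 0.6)]
controller [([464.0, -404.0, -2.0], 0.68), ([349.0, -327.0, 104.0], 0.26)]
cover_hinge [([461.0, -375.0, 36.0], 0.94)]
cover_lip [([456.0, -456.0, 34.0], 0.57)]
red_spot []
timer [([536.0, -251.0, 1.0], 0.62), ([469.0, -371.0, 37.0], 0.2)]
vial_4 [([303.0, -419.0, 3.0], 0.59)]
petri_1 []
```

View pics/top0.png

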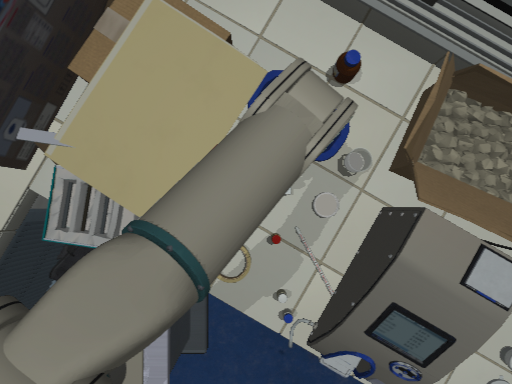

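View pics/side0.png

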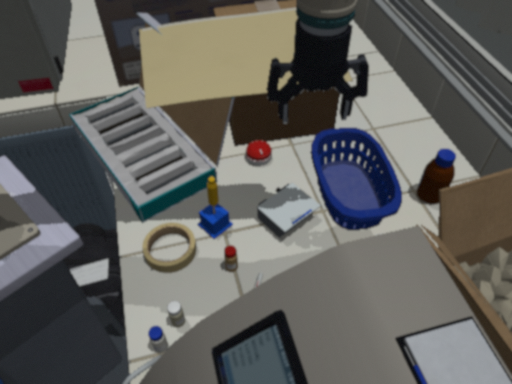

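The top view is blocked by the arm. The side view shows the screwdriver at (212,190) in its stand at (215,220), the controller at (288,210), the timer at (259,152), the vial at (231,258) and the basket at (356,178). Next I refine these positions from colour and depth.

```bash
cat > h.py <<'E'
from plant import state, viewer, bot, models
import cv2,numpy as np
from scipy.spatial.transform import Rotation as R
np.set_printoptions(precision=1,suppress=True)
def cloud(p):
    d=p["depth"];v,u=np.mgrid[:d.shape[0],:d.shape[1]];K=p["K"]
    c=np.stack([(u-K[0,2])/K[0,0]*d,(v-K[1,2])/K[1,1]*d,d],-1)
    w=c@p["cam_to_world"][:3,:3].T+p["cam_to_world"][:3,3]; w[d==0]=np.nan
    return w
def px(p,x):
    c=np.linalg.inv(p["cam_to_world"])@np.append(x,1);q=p["K"]@c[:3];return q[:2]/q[2]
def tool(): s=state();return np.array(s["tcp_pos"]),R.from_rotvec(s["orientation"]).as_matrix()
def crop(p,x0,y0,x1,y1,name,k=5): cv2.imwrite(f"pics/{name}.png",cv2.resize(p["img"][y0:y1,x0:x1],None,fx=k,fy=k,interpolation=cv2.INTER_CUBIC))
E
python3 - <<'E'
from h import *
p=viewer.grab_frame("side");w=cloud(p);hsv=cv2.cvtColor(p["img"],cv2.COLOR_BGR2HSV)
t,r=tool();print(r)
y=(hsv[...,1]>150)&(abs(hsv[...,0].astype(int)-23)<8);y[:165]=0;y[215:]=0;y[:,:195]=0;y[:,230:]=0
q=w[y];print(y.sum(),np.nanmedian(q,0),np.nanmin(q,0),np.nanmax(q,0))
for n in("stand","controller","cover_lip"):
    for d in models.masks_of(n,p)[:1]:
        m=d["region"];q=w[m];q=q[~np.isnan(q[:,0])];print(n,d["p"],m.sum(),np.median(q,0))
        top=q[(q[:,2]>31)&(q[:,2]<46)]
        if len(top)>20: print(len(top),cv2.minAreaRect(top[:,:2].astype(np.float32)),top[:,2].mean(),np.linalg.lstsq(np.c_[top[:,:2],np.ones(len(top))],top[:,2],rcond=None)[0])
crop(p,185,130,345,250,"c1")
E
```

```text
[[ 0.7  0.8  0. ]
 [ 0.8 -0.7  0. ]
 [ 0.   0.  -1. ]]
207 [ 346.  -332.9  111.4] [ 340.3 -337.5   20.7] [ 418.1 -244.4  135.1]
stand 0.66 801 [ 341.3 -334.9   33. ]
402 ((347.5614013671875, -324.8638610839844), (41.91055679321289, 41.4089241027832), 89.08820343017578) 38.906164261235894 [ 0.   0.1 39.9]
controller 0.8 1964 [ 450.3 -414.    38.6]
1662 ((458.43023681640625, -412.92083740234375), (84.15184020996094, 95.07270050048828), 86.02339935302734) 38.784880015839505 [ 0.  -0.  30.1]
cover_lip 0.84 1596 [ 457.1 -416.2   38.9]
1581 ((458.3625793457031, -414.29144287109375), (81.20950317382812, 94.39969635009766), 85.21025848388672) 38.90688615181538 [-0.  -0.  33.4]
```

View pics/c1.png

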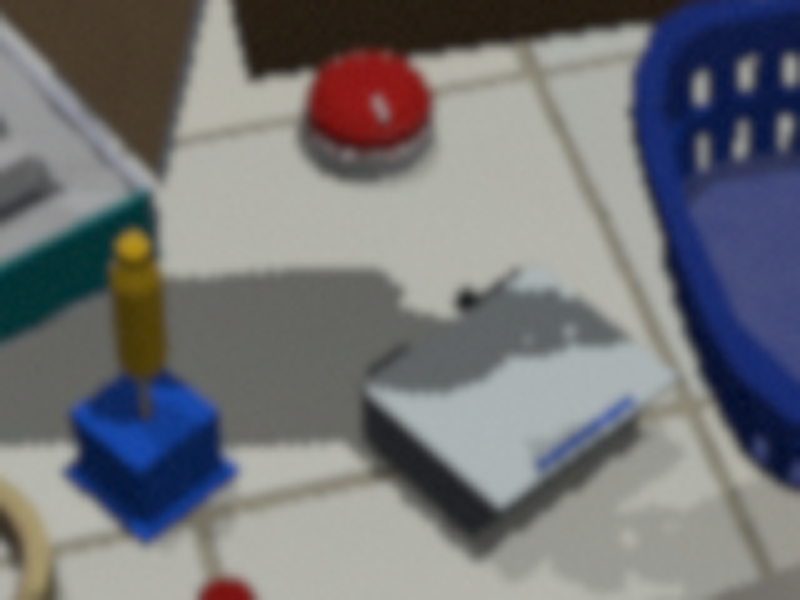

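The crop shows the cover's blue strip at about (585,435), on the cover's -y edge. So the controller's x axis is roughly world +y, at about 85°. Now I move above the stand with the tool x axis along the controller's x axis.

```bash
python3 -m inch '[[0,0,0,0,-6.1],[0,0,0,0,-6.1],[0,0,0,0,-6.1],[0,0,0,0,-6.1],[0,0,0,0,-6.1],[0,0,0,0,-6],[0,1.5,-2.45,0,0],[0,1.5,-2.45,0,0],[0,1.5,-2.45,0,0],[0,1.5,-2.45,0,0],[0,1.5,-2.45,0,0],[0,1.5,-2.45,0,0],[0,0,0,0,0],[0,0,0,0,0]]' 20
python3 - <<'E'
from h import *
t,r=tool();print(t,r)
p=viewer.grab_frame("top");w=cloud(p);cv2.imwrite("pics/top1.png",p["img"])
for n in("screwdriver_grip","stand","controller","cover_hinge","cover_lip","timer","vial_4","petri_1"):
    print(n,[(np.round(d["xyz"]).tolist(),round(d["p"],2)) for d in models.landmark_of(n,p)[:2]])
for n in("stand","controller","cover_lip"):
    for d in models.masks_of(n,p)[:1]:
        m=d["region"];q=w[m];q=q[~np.isnan(q[:,0])];print(n,d["p"],m.sum(),np.median(q,0))
        top=q[(q[:,2]>31)&(q[:,2]<48)]
        if len(top)>20: print(len(top),cv2.minAreaRect(top[:,:2].astype(np.float32)),top[:,2].mean())
E
```

```text
clock: 2.47
tcp_pos: [348.4, -326.7, 231.8]
orientation: [2.313, 2.125, -0.0]
contact_force: [1.0, -0.9, -0.5]
finger_gap: 84.9
grip_force: 0.0
[ 348.4 -326.7  231.8] [[ 0.1  1.   0. ]
 [ 1.  -0.1 -0. ]
 [-0.   0.  -1. ]]
screwdriver_grip [([385.0, -537.0, 4.0], 0.75)]
stand []
controller [([460.0, -407.0, -3.0], 0.79)]
cover_hinge [([465.0, -374.0, 32.0], 0.69)]
cover_lip [([456.0, -453.0, 34.0], 0.66)]
timer []
vial_4 [([305.0, -417.0, 2.0], 0.55)]
petri_1 [([382.0, -536.0, 3.0], 0.9)]
controller 0.85 1430 [ 459.1 -412.6   39.9]
1385 ((458.05322265625, -412.5825500488281), (82.33273315429688, 93.90230560302734), 85.62036895751953) 39.94070443654408
cover_lip 0.61 1347 [ 458.  -413.8   40. ]
1340 ((457.94647216796875, -414.26251220703125), (78.69476318359375, 93.51725769042969), 85.5073013305664) 39.96961088410703
```

View pics/top1.png

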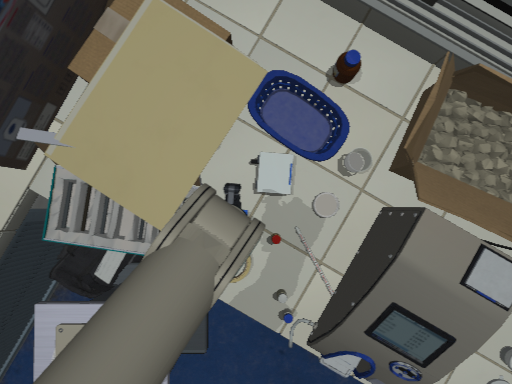

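```bash
python3 -m inch '[[0,0.1,0,3,0],[0,0,0,3,0],[0,0,0,3,0],[0,0,0,3,0],[0,0,0,2,0],[0,0,0,1.2,0],[0,0,0,0,0],[1,0,0,0,0],[1,0,0,0,0],[1,0,0,0,0],[1,0,0,0,0],[1,0,0,0,0],[1,0,0,0,0],[1,0,0,0,0],[1,0,0,0,0]]' 30
python3 -c "
from h import *
p=viewer.grab_frame('side')
for n in ('screwdriver_grip','screwdriver_tip','stand'):print([(d['xyz'],d['p']) for d in models.landmark_of(n,p)[:2]])
crop(p,160,110,320,230,'c2')"
```

```text
clock: 4.32
tcp_pos: [349.6, -326.3, 79.8]
orientation: [2.312, 2.126, 0.0]
contact_force: [-0.8, 1.8, 6.7]
finger_gap: 18.1
grip_force: 31.0
[([349.9, -324.9, 104.4], 0.58)]
[]
[([352.0, -325.3, -1.1], 0.65)]
```

View pics/c2.png

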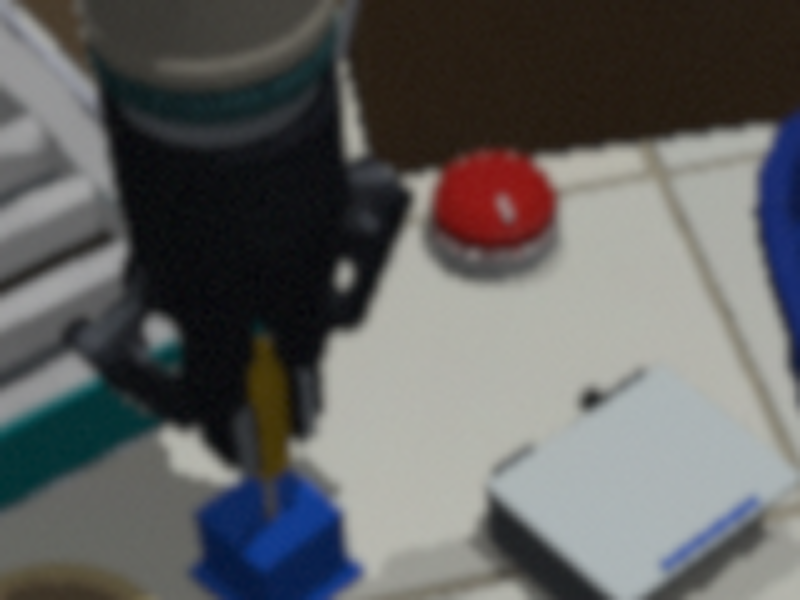

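The screwdriver is gripped, with a finger gap of 18 mm; its blade is in the stand at about (270,500). The tool can only translate and twist, so I'll swivel the screwdriver in the pads against the stand's +y top edge. First I lift it clear and move to that side.

```bash
python3 -m inch '[[1,0,0,-1.5,0],[1,0,0,-2,0],[1,0,0,-2,0],[1,0,0,0,0],[1,0,0,0,0],[1,0,0,0,0],[1,1.7,0,0,0],[1,1.7,0,0,0],[1,0,0,2,0],[1,0,0,2,0],[1,0,0,0.8,0],[1,0,0,0,0]]'
python3 -m inch '[[1,-0.6,0,0,0],[1,-0.6,0,0,0],[1,-0.6,0,0.1,0],[1,-0.6,0,0.1,0],[1,-0.6,0,0.1,0],[1,-0.6,0,0.1,0],[1,0,0,0,0]]'
python3 -c "
from h import *
p=viewer.grab_frame('side')
for n in ('screwdriver_grip','screwdriver_tip'):print([(d['xyz'],d['p']) for d in models.landmark_of(n,p)[:2]])
crop(p,160,110,320,230,'c3')"
```

```text
clock: 5.52
tcp_pos: [350.7, -291.0, 84.1]
orientation: [-2.308, -2.123, 0.002]
contact_force: [0.3, -0.0, 0.5]
finger_gap: 17.8
grip_force: 30.3
clock: 6.1
tcp_pos: [348.8, -328.3, 82.6]
orientation: [-2.313, -2.124, -0.001]
contact_force: [-0.7, 3.5, 1.8]
finger_gap: 18.1
grip_force: 30.4
[([351.4, -325.3, 108.3], 0.69)]
[]
```

View pics/c3.png

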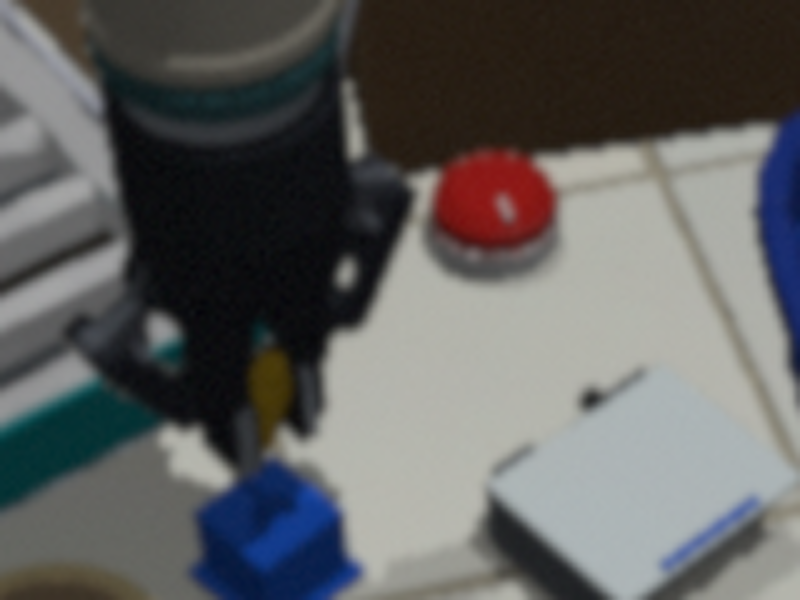

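The picture shows the handle tilting towards the camera while the blade is caught behind the stand, so the screwdriver is pivoting as planned. I continue the same motion.

```bash
python3 -m inch '[[1,-0.6,0,0.1,0],[1,-0.6,0,0.1,0],[1,-0.6,0,0.1,0],[1,-0.6,0,0.1,0],[1,-0.4,0,0,0],[1,0,0,0,0]]'
python3 -m inch '[[1,0.5,0,-0.5,0],[1,0,0,-2.5,0],[1,0,0,-2.5,0],[1,0,0,-2.5,0],[1,0,0,-2,0],[1,0,0,0,0],[1,0,0,0,0]]'
python3 -c "
from h import *
p=viewer.grab_frame('side');w=cloud(p);hsv=cv2.cvtColor(p['img'],cv2.COLOR_BGR2HSV);t,r=tool();g=t-18.7*r[:,2]
g=t+[0,0,18.7];print(g)
for n in ('screwdriver_grip','screwdriver_tip'):print([(d['xyz'],d['p']) for d in models.landmark_of(n,p)[:2]])
u,v=px(p,g).astype(int);print(u,v)
crop(p,u-50,v-40,u+50,v+60,'c4',6)
for d in models.masks_of('screwdriver_grip',p)[:1]:
  q=w[d['region']];q=q[~np.isnan(q[:,0])];q=q[np.linalg.norm(q-g,axis=1)<110];m=q.mean(0);e=np.linalg.svd(q-m)[2][0] if len(q)<3000 else 0;print(d['p'],len(q),m,e,e@r,q.min(0),q.max(0))
"
```

```text
clock: 6.75
tcp_pos: [346.8, -357.1, 78.6]
orientation: [2.313, 2.125, -0.001]
contact_force: [-1.2, 1.4, 5.0]
finger_gap: 17.9
grip_force: 29.5
clock: 7.33
tcp_pos: [348.2, -352.1, 179.9]
orientation: [2.31, 2.123, -0.0]
contact_force: [0.0, 0.8, -1.9]
finger_gap: 18.0
grip_force: 29.4
[ 347.4 -351.4  197.4]
[([350.8, -346.2, 208.7], 0.67), ([305.9, -417.9, 1.8], 0.52)]
[]
216 160
0.46 72 [ 343.3 -366.   221.5] [-0.2  0.3 -0.9] [ 0.3 -0.3  0.9] [ 339.8 -372.5  210. ] [ 348.9 -355.2  229.5]
```

View pics/c4.png

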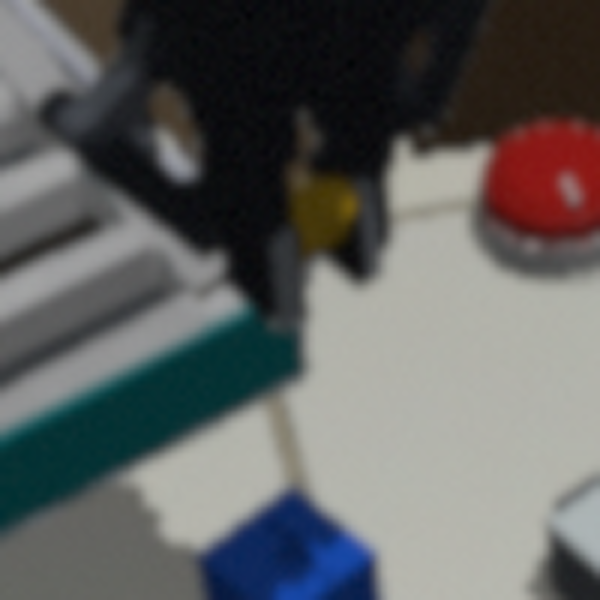

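The handle now points end-on at the camera at about (330,215), tilted roughly 42° with the blade towards +y. I move to the front of the cover, slightly off its middle to stay away from the basket.

```bash
python3 -m inch '[[1,-2.85,1.66,0,0],[1,-2.85,1.66,0,0],[1,-2.85,1.66,0,0],[1,-2.85,1.66,0,0],[1,-2.85,1.66,0,0],[1,-2.85,1.66,0,0],[1,0,0,2,0],[1,0,0,2,0],[1,0,0,2,0],[1,0,0,0,0],[1,0,0,0,0]]'
python3 -c "
from h import *
p=viewer.grab_frame('top');w=cloud(p);t,r=tool();print(t)
for n in ('screwdriver_grip','screwdriver_tip','cover_lip'):print([(d['xyz'],d['p']) for d in models.landmark_of(n,p)[:2]])
b=(p['img'][...,0]>90)&(p['img'][...,2]<80);q=w[b];q=q[(q[:,2]>60)&(q[:,2]<130)&(abs(q[:,1]+500)<120)&(q[:,0]>440)];print(len(q),q.min(0),q.max(0),q[q[:,0]<490][:,:2].mean(0))
u,v=px(p,t).astype(int)
a=p['img'][v-50:v+50,u-70:u+50];s=viewer.grab_frame('side');u,v=px(s,t).astype(int);c=s['img'][v-50:v+50,u-50:u+70]
cv2.imwrite('pics/c5.png',cv2.resize(np.hstack([a[:,:],c]),None,fx=3.3,fy=3.3,interpolation=2))
"
```

```text
clock: 8.45
tcp_pos: [431.3, -528.6, 116.1]
orientation: [-2.309, -2.123, -0.0]
contact_force: [0.4, 0.4, -0.3]
finger_gap: 17.8
grip_force: 29.5
[ 432.2 -529.5  117.8]
[([434.9, -464.7, 60.7], 0.25)]
[([436.1, -465.6, 63.3], 0.53)]
[]
1376 [ 482.7 -594.2   67. ] [ 719.5 -381.   123.3] [ 487.2 -508.6]
```

View pics/c5.png

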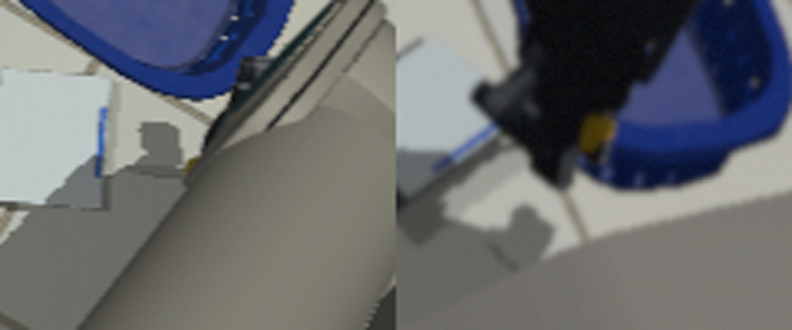

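The left half (top view) shows the tip's shadow near the blue strip, and the network puts the tip at (436,-465,62). That is 64 mm ahead of the grip and 74 mm below it, so the tilt is about 41°. I go down, then in below the lip.

```bash
python3 -m inch '[[1,0,-1.2,0,0],[1,0,0,1.5,0],[1,0,0,1.5,0],[1,0,0,1.3,0],[1,0,0,0,0],[1,0,0,0,0]]'
python3 -m inch '[[1,0.6,0,0,0],[1,0.6,0,0,0],[1,0.6,0,0,0],[1,0.5,0,0,0],[1,0,0,0,0],[1,0,0,0,0]]'
```

```text
clock: 9.2
tcp_pos: [420.2, -528.4, 75.1]
orientation: [-2.312, -2.126, -0.0]
contact_force: [0.0, -0.3, -0.7]
finger_gap: 18.2
grip_force: 29.5
clock: 9.7
tcp_pos: [422.5, -505.4, 75.7]
orientation: [2.312, 2.127, 0.0]
contact_force: [-0.1, 0.3, 0.0]
finger_gap: 18.1
grip_force: 29.5
```

```bash
python3 -m inch '[[1,0,0,-0.8,0],[1,0.1,0,-0.8,0],[1,0.2,0,-0.75,0],[1,0.2,0,-0.75,0],[1,0,0,0,0]]'
python3 -c "
from h import *
for c in ('top','side'):
  p=viewer.grab_frame(c);w=cloud(p)
  for n in ('cover_lip','cover_hinge'):print(c,n,[(np.round(d['xyz'],1),d['p']) for d in models.landmark_of(n,p)[:2]])
  for d in models.masks_of('cover_lip',p)[:1]:
    q=w[d['region']];q=q[~np.isnan(q[:,0])];print(d['p'],len(q),np.percentile(q,[2,50,98],axis=0).tolist())
"
```

```text
clock: 10.12
tcp_pos: [423.7, -501.3, 108.7]
orientation: [2.31, 2.124, 0.001]
contact_force: [0.1, -0.1, -0.3]
finger_gap: 18.1
grip_force: 29.5
top cover_lip [(array([ 457.3, -447.1,   65.9]), 0.91)]
top cover_hinge [(array([ 463.3, -376.4,   29.1]), 0.83)]
0.71 1319 [[412.29960588982624, -446.69317846758395, 39.277807803585354], [457.9598615779981, -410.98635793187066, 55.31921554827818], [503.1432965125814, -374.2854452456999, 70.7986951642773]]
side cover_lip [(array([ 454.1, -447. ,   68.7]), 0.69), (array([ 428.6, -441.9,   52.4]), 0.32)]
side cover_hinge [(array([ 464. , -375.6,   36.8]), 0.74)]
0.82 726 [[409.32705849091906, -445.0803316652889, 22.556783361799262], [436.98528946383226, -397.74138654645026, 48.72084848105618], [501.72662597223245, -372.2741278271907, 70.81652740234836]]
```

The cover is at about 0.42 rad. I keep following the arc.

```bash
python3 -m inch '[[1,0.4,0,-0.7,0],[1,0.4,0,-0.7,0],[1,0.5,0,-0.6,0],[1,0.5,0,-0.6,0],[1,0.65,0,-0.45,0],[1,0.65,0,-0.45,0],[1,0.75,0,-0.3,0],[1,0.75,0,-0.3,0],[1,0.8,0,0,0],[1,0.8,0,0,0],[1,0,0,0,0]]'
cat > cov.py <<'E'
from h import *
for c in ('top','side'):
  p=viewer.grab_frame(c);w=cloud(p)
  for n in ('cover_lip','cover_hinge','screwdriver_tip','red_spot'):print(c,n,[(np.round(d['xyz'],1),d['p']) for d in models.landmark_of(n,p)[:2]])
  for d in models.masks_of('cover_lip',p)[:1]:
    q=w[d['region']];q=q[~np.isnan(q[:,0])];print(d['p'],len(q),np.percentile(q,[2,50,98],axis=0).round().tolist())
    q=(q-[461.7,-375,34.5])@np.array([[.0846,.9964,0],[0,0,1]]).T;k=q[:,1]>15;print('angle',np.pi-np.median(np.arctan2(q[k,1],q[k,0])))
E
python3 cov.py
```

```text
clock: 11.43
tcp_pos: [428.3, -436.2, 147.1]
orientation: [-2.309, -2.128, -0.002]
contact_force: [0.5, -0.2, -0.3]
finger_gap: 18.1
grip_force: 29.5
top cover_lip [(array([ 462.6, -371.5,  111.5]), 0.67)]
top cover_hinge [(array([ 464.1, -376.5,   31. ]), 0.59)]
top screwdriver_tip [(array([ 464.3, -379.7,  110.7]), 0.66)]
top red_spot []
0.64 76 [[442.0, -377.0, 50.0], [467.0, -373.0, 113.0], [493.0, -368.0, 117.0]]
angle 1.604937069210705
side cover_lip [(array([ 463.6, -377.8,  112.7]), 0.97)]
side cover_hinge [(array([ 465.9, -373.3,   35.6]), 0.77), (array([ 459.7, -413.9,   25.6]), 0.27)]
side screwdriver_tip [(array([ 431.1, -381. ,   93.8]), 0.67)]
side red_spot [(array([ 459.3, -413.2,   22.2]), 0.63), (array([ 432.2, -378.1,   93.9]), 0.27)]
0.82 532 [[416.0, -376.0, 38.0], [436.0, -372.0, 70.0], [470.0, -369.0, 113.0]]
angle 1.5853934190881869
```

The cover is upright. I push it a little further back, then retreat.

```bash
python3 -m inch '[[1,-0.3,0,0.9,0],[1,0,0,0.9,0],[1,0.5,0,0.3,0],[1,0.5,0,0,0],[1,0.4,0,0,0],[1,0,0,0,0]]'; python3 -m inch '[[1,-2,0,0,0],[1,-3,0,0,0],[1,-3,0,0,0],[1,-1,0,0,0],[1,0,0,0,0]]'; python3 cov.py
```

```text
clock: 12.53
tcp_pos: [429.2, -426.6, 126.3]
orientation: [-2.31, -2.128, -0.001]
contact_force: [-0.2, 0.2, 0.4]
finger_gap: 18.2
grip_force: 29.5
clock: 12.95
tcp_pos: [419.7, -521.5, 126.5]
orientation: [2.316, 2.12, -0.003]
contact_force: [-0.1, -0.4, 0.3]
finger_gap: 17.9
grip_force: 29.5
top cover_lip [(array([ 465.8, -355.2,  110.4]), 0.73)]
top cover_hinge [(array([ 464.9, -374.6,   32. ]), 0.76), (array([ 461.9, -406.1,   -2.5]), 0.7)]
top screwdriver_tip [(array([ 425.1, -457.6,   74. ]), 0.56)]
top red_spot [(array([ 457.4, -410.9,   27. ]), 0.43)]
0.8 460 [[417.0, -374.0, 37.0], [460.0, -363.0, 83.0], [505.0, -351.0, 113.0]]
angle 1.8201998492761344
side cover_lip [(array([ 462.7, -355.7,  111.9]), 0.66)]
side cover_hinge []
side screwdriver_tip [(array([ 428.3, -457.4,   73.1]), 0.65)]
side red_spot [(array([ 460.9, -416.7,   22.5]), 0.43)]
0.88 1333 [[417.0, -375.0, 38.0], [460.0, -364.0, 76.0], [506.0, -353.0, 110.0]]
angle 1.8293371042212354
```

Cover at 1.82 rad. Next I bring the screwdriver upright by pivoting its tip against the outside of the case's front wall.

```bash
python3 -m inch '[[1,0,0,2,0],[1,0,0,2,0],[1,0,0,1.6,0],[1,0,0,0,0],[1,0.6,0,0,0],[1,0.6,0,0,0],[1,0.5,0,0,0],[1,0,0,0,0]]'; python3 -m inch '[[1,0.35,0,0,0],[1,0.5,0,-0.4,0],[1,0.5,0,-0.4,0],[1,0.5,0,-0.3,0],[1,0.5,0,-0.25,0],[1,0.5,0,-0.25,0],[1,0.5,0,-0.2,0],[1,0,0,0,0]]'; python3 cov.py
```

```text
clock: 14.22
tcp_pos: [423.8, -499.9, 71.7]
orientation: [2.31, 2.127, 0.001]
contact_force: [-0.4, -0.6, -0.3]
finger_gap: 18.3
grip_force: 29.5
clock: 14.88
tcp_pos: [426.1, -466.6, 89.1]
orientation: [2.311, 2.127, 0.0]
contact_force: [0.8, -3.8, 0.7]
finger_gap: 18.2
grip_force: 31.2
top cover_lip []
top cover_hinge [(array([ 464. , -374.9,   32.1]), 0.62)]
top screwdriver_tip []
top red_spot [(array([ 458.9, -411.8,   29.7]), 0.52)]
0.56 476 [[418.0, -374.0, 1.0], [461.0, -361.0, 82.0], [506.0, -345.0, 113.0]]
angle 1.8205288376215378
side cover_lip [(array([ 461.9, -356.7,  110. ]), 0.86)]
side cover_hinge [(array([ 465.7, -375.2,   37.7]), 0.78)]
side screwdriver_tip [(array([ 426.2, -437.4,   17.5]), 0.67)]
side red_spot [(array([ 425. , -439.3,   16.6]), 0.34)]
0.98 1067 [[416.0, -373.0, 38.0], [448.0, -362.0, 79.0], [489.0, -351.0, 111.0]]
angle 1.8291392792004275
```

```bash
python3 -m inch '[[1,0.5,0,-0.2,0],[1,0.5,0,-0.15,0],[1,0.5,0,-0.1,0],[1,0.5,0,-0.1,0],[1,0.5,0,0,0],[1,0.5,0,0,0],[1,0,0,0,0]]'; python3 -m inch '[[1,-0.6,0,0,0],[1,-0.6,0,0,0],[1,0,0,-2,0],[1,0,0,-1.5,0],[1,0,0,0,0],[1,0,0,0,0]]'
cat > tilt.py <<'E'
from h import *
t,r=tool();g=t+[0,0,18.7];print('grip',g)
for i in range(2):
 for c in ('top','side'):
  p=viewer.grab_frame(c)
  for n in ('screwdriver_grip','screwdriver_tip','red_spot'):print(c,n,[(np.round(d['xyz'],1),round(d['p'],2)) for d in models.landmark_of(n,p)[:2]])
u,v=px(p,g-[0,0,45]).astype(int);crop(p,u-60,v-55,u+60,v+45,'t%d'%(t[2]*10+state()['clock']*1000),6)
E
python3 tilt.py; ls -t pics|head -1
```

```text
clock: 16.07
tcp_pos: [427.9, -436.4, 94.2]
orientation: [-2.311, -2.127, 0.0]
contact_force: [-1.3, -3.3, 1.5]
finger_gap: 18.2
grip_force: 30.7
clock: 16.57
tcp_pos: [427.5, -449.4, 129.0]
orientation: [2.312, 2.126, 0.002]
contact_force: [-0.2, 0.1, -0.9]
finger_gap: 18.1
grip_force: 30.4
grip [ 427.5 -449.4  147.7]
top screwdriver_grip []
top screwdriver_tip []
top red_spot []
side screwdriver_grip [(array([ 426. , -449.6,  154.1]), 0.65)]
side screwdriver_tip [(array([ 423.6, -452.1,   51.6]), 0.5)]
side red_spot [(array([ 460.9, -412.8,   25.5]), 0.6)]
top screwdriver_grip []
top screwdriver_tip []
top red_spot []
side screwdriver_grip [(array([ 430.9, -446.2,  154.7]), 0.45)]
side screwdriver_tip [(array([ 423.1, -454.7,   52.6]), 0.71)]
side red_spot []
t18656.png
```

View pics/t18656.png

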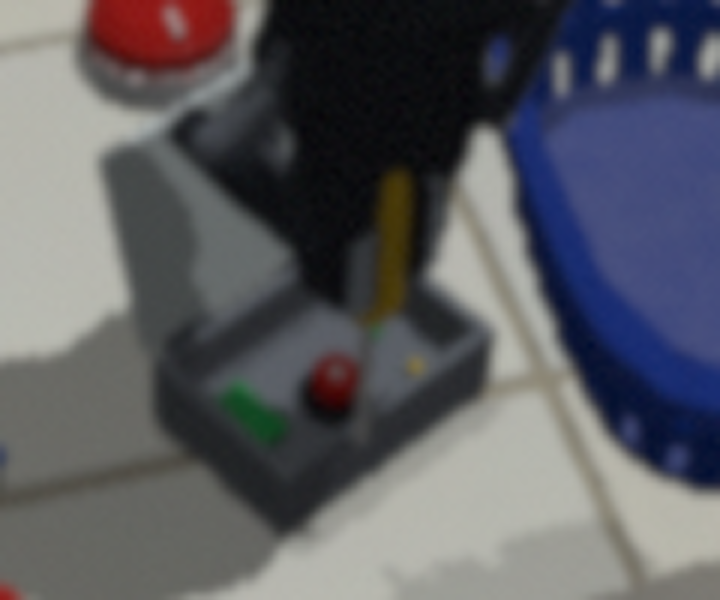

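The picture shows the open cover, the red plunger's white dot at about (338,372) in the crop, and the blade tip at about (362,437). From these pixels I compute both positions.

Run:
```python
from h import *
t,r=tool();g=t+[0,0,18.7]
p=viewer.grab_frame("side");u0,v0=px(p,np.array([427.5,-449.4,147.7])-[0,0,45]).astype(int)
M=p["cam_to_world"];o=M[:3,3]
def ray(a,b):
    d=M[:3,:3]@np.linalg.inv(p["K"])@[u0-60+(a-2.5)/6,v0-55+(b-2.5)/6,1];return d/np.linalg.norm(d)
d=ray(338,370);s=o+d*(25-o[2])/d[2];print("spot",s)
d=ray(362,438);k=d@(g-o);print("closest to grip",np.linalg.norm(o+k*d-g))
for z in(46,49,52,55):q=o+d*(z-o[2])/d[2];print(z,q,q-g)
print("vert tip px in crop",(px(p,g-[0,0,96])-[u0-60,v0-55])*6+2.5)
h=ray(400,170);print("handle top region",[ (o+h*(z-o[2])/h[2]-g) for z in(175,181)])
w=cloud(p);a=[d["xyz"] for d in models.landmark_of("red_spot",p)];print(a)
hsv=cv2.cvtColor(p["img"],cv2.COLOR_BGR2HSV);m=(hsv[...,1]>140)&((hsv[...,0]<8)|(hsv[...,0]>172));m[:v0-10]=0;m[v0+20:]=0;m[:,:u0-30]=0;m[:,u0+20:]=0
q=w[m];print(m.sum(),np.nanmedian(q,0),np.nanmean(q[q[:,2]>22],0))
```

```text
spot [ 460.9 -412.2   25. ]
closest to grip 56.152698278682564
46 [ 433.3 -446.    46. ] [   6.3    3.5 -101.6]
49 [ 431.5 -447.4   49. ] [  4.5   2.1 -98.6]
52 [ 429.7 -448.9   52. ] [  2.7   0.7 -95.6]
55 [ 427.9 -450.3   55. ] [  0.9  -0.8 -92.6]
vert tip px in crop [357.6 445.2]
handle top region [array([ 2.8, -5. , 27.4]), array([-1.7, -8.4, 33.4])]
[[460.7, -414.5, 25.4]]
38 [ 454.1 -415.2   24.1] [ 455.5 -415.1   24.8]
```

```bash
python3 -m inch '[[1,1,0.7,0,0],[1,1,0.7,0,0],[1,1,0.7,0,0],[1,1,0.75,0,0],[1,0,0,1,0],[1,0,0,0.9,0],[1,0,0,0,0],[1,0,0,0,0]]'; python3 tilt.py; ls -t pics|head -1 | xargs -I{} cp pics/{} pics/last.png
```

```text
clock: 18.13
tcp_pos: [457.3, -412.2, 108.5]
orientation: [-2.312, -2.124, 0.002]
contact_force: [-0.7, 0.5, -1.5]
finger_gap: 18.3
grip_force: 30.4
grip [ 457.3 -412.2  127.2]
top screwdriver_grip []
top screwdriver_tip []
top red_spot []
side screwdriver_grip [(array([ 459.1, -410.5,  134.8]), 0.65)]
side screwdriver_tip [(array([ 453.1, -416.3,   32.4]), 0.46)]
side red_spot [(array([ 457.2, -417.4,   23.7]), 0.49), (array([ 461.5, -405.8,   -0.7]), 0.39)]
top screwdriver_grip []
top screwdriver_tip []
top red_spot []
side screwdriver_grip [(array([ 456.5, -411.5,  133.9]), 0.67)]
side screwdriver_tip [(array([ 461.8, -406.2,    0.4]), 0.59), (array([ 451.6, -417. ,   34.1]), 0.48)]
side red_spot [(array([ 460.7, -413.8,   22.4]), 0.44)]
```

View pics/last.png

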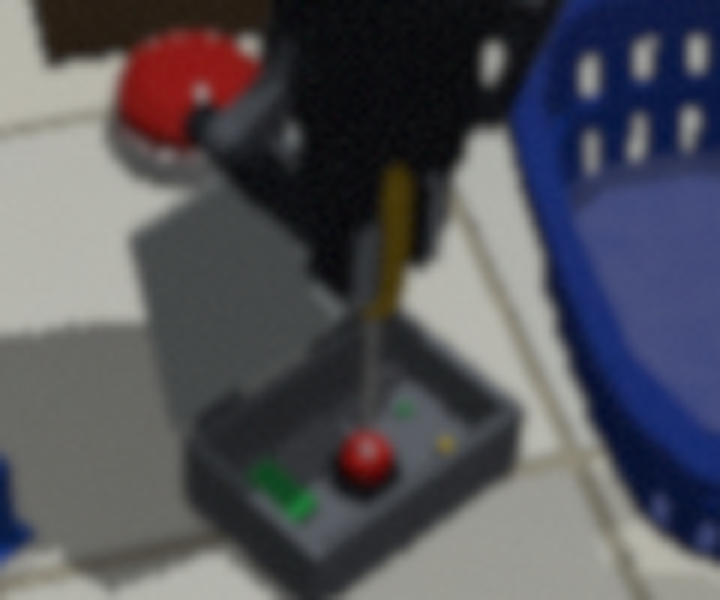

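The tip's end is hidden in the glare near (370,425), just above the white dot at (368,450). I check the blade profile numerically.

Run:
```python
from h import *
t,r=tool();g=t+[0,0,18.7];print(g)
p=viewer.grab_frame("side")
for n,x in(("vert tip",g-[0,0,96]),("vert tip-10",g-[0,0,86]),("spot",[459.6,-413.1,25]),("spot+2,2",[461.6,-411.1,25])):print(n,px(p,np.array(x)))
q=px(p,np.array([459.6,-413.1,25]));u,v=q.astype(int);print(u,v)
im=p["img"]
for y in range(v-14,v+8):print(y,' '.join('%3d/%3d'%(im[y,x,1],im[y,x,2]) for x in range(u-6,u+7)))
```

```text
[ 458.7 -412.   128.5]
vert tip [287.2 207.4]
vert tip-10 [287.5 204. ]
spot [287.8 209.9]
spot+2,2 [287.8 208.7]
287 209
195  37/ 35  34/ 34  35/ 34  36/ 36  36/ 36  39/ 39  49/ 49  59/ 58  60/ 61  55/ 54  51/ 50  49/ 46  43/ 42
196  36/ 33  36/ 34  35/ 34  37/ 35  38/ 37  39/ 38  50/ 50  62/ 62  64/ 64  61/ 60  57/ 56  55/ 54  50/ 48
197  35/ 35  35/ 34  35/ 34  37/ 35  36/ 37  40/ 41  52/ 51  63/ 63  64/ 64  61/ 60  56/ 56  55/ 54  55/ 52
198  36/ 35  35/ 35  36/ 34  37/ 35  38/ 36  43/ 42  51/ 52  63/ 63  63/ 64  59/ 58  56/ 55  59/ 56  61/ 58
199  35/ 35  36/ 35  37/ 37  37/ 37  40/ 38  46/ 45  55/ 55  65/ 64  64/ 63  57/ 56  56/ 54  63/ 59  75/ 71
200  36/ 33  37/ 36  38/ 36  41/ 40  44/ 43  50/ 49  59/ 59  66/ 65  64/ 63  58/ 57  60/ 58  74/ 71  86/ 80
201  36/ 34  38/ 37  40/ 39  44/ 43  48/ 47  53/ 51  61/ 61  65/ 65  63/ 63  59/ 58  67/ 64  82/ 75  94/ 81
202  38/ 36  40/ 39  43/ 42  48/ 47  52/ 50  54/ 53  62/ 61  65/ 65  64/ 63  62/ 61  74/ 70  87/ 76  98/ 74
203  41/ 40  47/ 46  48/ 47  51/ 48  51/ 50  55/ 54  62/ 60  66/ 65  63/ 62  70/ 68  80/ 75  87/ 75  93/ 65
204  4
[... 697 characters left out ...]
/138  84/140  68/143  43/141  40/127  60/ 99  81/ 86
211  44/ 42  33/ 37  20/ 52  15/ 86  20/116  35/133  52/138  60/137  47/133  32/129  25/112  45/ 84  69/ 74
212  43/ 42  30/ 32  15/ 40  10/ 71  16/100  21/117  30/126  31/125  26/120  16/107  19/ 88  35/ 65  61/ 64
213  44/ 42  32/ 32  18/ 33  15/ 52  10/ 71  12/ 89  17/100  18/103  15/ 97  10/ 82  14/ 63  26/ 43  54/ 54
214  53/ 50  34/ 34  20/ 26  11/ 32  14/ 48  11/ 60  12/ 70   9/ 73  11/ 70  11/ 58  14/ 42  30/ 36  55/ 52
215  63/ 60  47/ 45  25/ 27  18/ 24  12/ 29  11/ 38  12/ 46  13/ 48  15/ 47  14/ 40  27/ 35  42/ 42  61/ 59
216  78/ 74  60/ 58  42/ 42  27/ 28  20/ 23  12/ 23  14/ 25  18/ 28  21/ 31  30/ 36  43/ 42  58/ 55  70/ 66
```

```bash
cat > prof.py <<'E'
from h import *
t,r=tool();g=t+[0,0,18.7];s=state();print(g,s["contact_force"])
p=viewer.grab_frame("side");print("vert tip",px(p,g-[0,0,96]))
im=p["img"]
for y in range(200,214):print(y,' '.join('%3d/%3d'%(im[y,x,1],im[y,x,2]) for x in range(282,295)))
E
python3 -m inch '[[1,0,0,0.3,0],[1,0,0,0.2,0],[1,0,0,0,0],[1,0,0,0,0],[1,0,0,0,0]]'; python3 prof.py
```

```text
clock: 19.4
tcp_pos: [458.7, -412.0, 104.7]
orientation: [-2.313, -2.126, -0.0]
contact_force: [0.4, -0.0, 0.2]
finger_gap: 18.2
grip_force: 30.4
[ 458.7 -412.   123.4] [ 0.4 -0.   0.2]
vert tip [287.1 209. ]
200  38/ 37  38/ 37  41/ 39  45/ 42  50/ 49  59/ 58  65/ 65  62/ 62  57/ 56  56/ 54  64/ 61  75/ 71  87/ 80
201  36/ 36  39/ 38  44/ 43  48/ 46  53/ 52  61/ 61  65/ 65  62/ 61  57/ 54  59/ 57  75/ 67  89/ 76  96/ 79
202  40/ 39  43/ 43  47/ 46  51/ 50  55/ 55  62/ 60  66/ 66  64/ 63  60/ 58  66/ 63  81/ 70  94/ 70 102/ 70
203  47/ 45  49/ 48  50/ 48  53/ 51  57/ 56  62/ 62  66/ 66  65/ 65  65/ 63  74/ 69  84/ 72  93/ 64  98/ 62
204  49/ 47  49/ 48  53/ 51  51/ 51  55/ 55  64/ 63  69/ 69  70/ 68  75/ 73  83/ 79  86/ 78  88/ 71  94/ 73
205  51/ 49  51/ 50  55/ 54  55/ 55  58/ 60  65/ 66  71/ 73  73/ 75  82/ 82  89/ 86  91/ 87  92/ 85  93/ 85
206  51/ 49  54/ 53  54/ 56  57/ 64  57/ 68  64/ 72  71/ 82  74/ 91  82/ 96  90/ 94  93/ 91  95/ 91  94/ 90
207  51/ 50  51/ 53  51/ 63  52/ 76  54/ 83  63/ 86  68/ 97  66/112  73/115  84/104  90/ 95  93/ 91  94/ 90
208  53/ 51  48/ 55  42/ 70  37/ 87  50/101  70/105  76/116  65/131  58/131  72/118  84/100  92/ 92  95/ 92
209  49/ 49  40/ 56  30/ 77  29/ 98  51/113  77/119  87/127  71/141  51/141  55/127  74/104  87/ 90  93/ 90
210  41/ 43  32/ 57  22/ 86  24/111  47/125  73/128  84/133  67/139  42/140  39/126  58/ 99  80/ 85  90/ 88
211  32/ 36  22/ 52  14/ 85  21/116  36/132  51/133  58/132  46/130  30/128  28/112  46/ 85  71/ 75  88/ 85
212  29/ 32  15/ 39  11/ 71  16/ 99  22/118  28/124  30/124  25/118  18/108  19/ 89  36/ 65  61/ 63  82/ 79
213  28/ 29  14/ 29   8/ 48  11/ 72  11/ 88  11/ 98  18/103  16/ 98  12/ 82  11/ 61  28/ 45  56/ 55  79/ 74
```

```bash
python3 -m inch '[[1,-0.15,-0.05,0,0],[1,0,0,0.2,0],[1,0,0,0.2,0],[1,0,0,0,0],[1,0,0,0,0],[1,0,0,0,0],[1,0,0,0,0]]' 60; python3 prof.py
```

```text
clock: 20.03
tcp_pos: [458.0, -413.6, 100.9]
orientation: [2.313, 2.126, -0.0]
contact_force: [-0.4, -0.9, -0.6]
finger_gap: 17.6
grip_force: 58.6
[ 458.  -413.6  119.6] [-0.4 -0.9 -0.6]
vert tip [287.4 210.9]
200  38/ 36  39/ 37  40/ 40  43/ 41  48/ 45  54/ 53  64/ 64  70/ 69  61/ 61  54/ 52  55/ 52  59/ 55  69/ 62
201  37/ 36  40/ 38  47/ 46  48/ 46  51/ 49  56/ 55  65/ 64  68/ 67  61/ 60  55/ 53  61/ 55  74/ 58  85/ 68
202  41/ 40  44/ 42  47/ 46  50/ 49  52/ 51  58/ 57  65/ 64  66/ 66  61/ 60  57/ 52  67/ 53  86/ 57  96/ 62
203  45/ 44  49/ 48  51/ 50  52/ 51  53/ 52  58/ 59  65/ 64  67/ 67  61/ 60  62/ 58  71/ 58  86/ 54  97/ 59
204  49/ 47  51/ 49  52/ 50  52/ 52  54/ 53  59/ 59  66/ 67  68/ 67  66/ 65  72/ 68  78/ 70  86/ 70  93/ 72
205  51/ 49  53/ 52  52/ 51  53/ 52  53/ 56  59/ 61  65/ 67  68/ 69  71/ 71  81/ 79  89/ 84  91/ 85  93/ 84
206  51/ 49  53/ 52  51/ 53  48/ 56  48/ 62  55/ 65  62/ 69  68/ 79  75/ 84  86/ 88  92/ 90  94/ 90  94/ 90
207  52/ 52  52/ 55  47/ 58  42/ 68  40/ 73  52/ 75  63/ 81  64/ 94  70/103  82/101  91/ 95  94/ 92  95/ 91
208  52/ 52  45/ 54  40/ 66  30/ 75  39/ 82  60/ 88  66/ 94  57/110  58/123  71/116  85/100  92/ 92  95/ 91
209  47/ 48  40/ 54  30/ 69  28/ 82  48/ 90  66/ 94  68/102  53/121  45/134  55/127  73/104  86/ 90  94/ 91
210  41/ 41  30/ 48  21/ 70  23/ 88  44/ 98  62/102  62/109  46/124  33/136  39/128  58/101  80/ 87  90/ 88
211  32/ 33  20/ 42  16/ 70  17/ 94  30/109  44/115  43/117  35/124  23/126  26/114  47/ 88  71/ 77  87/ 84
212  29/ 31  13/ 35  10/ 63  11/ 89  18/108  24/117  25/119  23/117  17/107  19/ 90  35/ 67  61/ 63  83/ 80
213  27/ 29  14/ 28   9/ 47   8/ 70  11/ 86  15/ 99  15/102  13/ 96  13/ 82  15/ 63  30/ 46  55/ 55  79/ 74
```

```bash
for i in 1; do python3 -m inch '[[1,0,0,0.2,0],[1,0,0,0,0],[1,0,0,0,0],[1,0,0,0,0]]' 60; done; python3 -c "
from h import *
f=[]
for i in range(6):viewer.grab_frame('side');s=state();f.append(list(s['contact_force'])+[s['tcp_pos'][2]])
print(np.mean(f,0),np.std(f,0))"
```

```text
clock: 20.42
tcp_pos: [458.1, -413.6, 98.9]
orientation: [2.313, 2.126, -0.0]
contact_force: [-0.4, -1.4, 2.0]
finger_gap: 17.4
grip_force: 58.8
[-0.5 -0.4  1.6 98.9] [0.1 0.6 0.5 0. ]
```

```bash
python3 -m inch '[[1,0,0,0.1,0],[1,0,0,0.1,0],[1,0,0,0.05,0],[1,0,0,0,0],[1,0,0,0,0],[1,0,0,0,0],[1,0,0,0,0]]'; python3 -c "
from h import *
f=[]
for i in range(10):p=viewer.grab_frame('side');s=state();f.append(list(s['contact_force'])+list(s['tcp_pos']))
print(np.mean(f,0),np.std(f,0))
w=cloud(p);hsv=cv2.cvtColor(p['img'],cv2.COLOR_BGR2HSV)
for n in ('screwdriver_grip','screwdriver_tip','red_spot'):print(n,[(np.round(d['xyz'],1),round(d['p'],2)) for d in models.landmark_of(n,p)[:2]])
u,v=287,205;crop(p,u-40,v-50,u+40,v+20,'z',8)"; python3 prof.py
```

```text
clock: 21.3
tcp_pos: [458.1, -413.6, 96.4]
orientation: [2.313, 2.126, 0.0]
contact_force: [0.0, -1.1, 3.2]
finger_gap: 17.6
grip_force: 58.9
[  -0.4   -0.8    3.   458.1 -413.5   96.4] [0.4 0.4 0.6 0.  0.  0. ]
screwdriver_grip [(array([ 456.8, -413.9,  121.6]), 0.73)]
screwdriver_tip [(array([ 458.1, -418. ,   21.5]), 0.48)]
red_spot [(array([ 462. , -415.1,   17.1]), 0.39)]
[ 458.1 -413.6  115. ] [-0.3 -0.1  2.7]
vert tip [287.4 212.4]
200  36/ 36  38/ 38  41/ 38  42/ 40  48/ 46  55/ 54  63/ 63  64/ 64  60/ 59  53/ 51  55/ 51  56/ 51  65/ 59
201  38/ 37  40/ 38  45/ 44  49/ 47  51/ 50  58/ 57  64/ 63  65/ 65  59/ 58  54/ 51  57/ 50  68/ 52  81/ 64
202  40/ 39  45/ 42  49/ 46  52/ 51  53/ 52  57/ 57  65/ 64  67/ 66  60/ 59  57/ 53  62/ 49  79/ 48  95/ 59
203  46/ 43  48/ 47  51/ 51  53/ 51  54/ 53  59/ 58  67/ 67  67/ 67  60/ 58  57/ 52  63/ 49  83/ 49  96/ 58
204  48/ 46  52/ 50  52/ 50  53/ 52  54/ 53  59/ 59  66/ 66  66/ 66  61/ 60  61/ 58  68/ 59  81/ 63  93/ 72
205  51/ 51  52/ 51  53/ 52  53/ 53  55/ 55  60/ 59  66/ 65  68/ 68  68/ 68  73/ 69  79/ 76  87/ 80  92/ 84
206  51/ 
[... 154 characters left out ...]
/ 72  74/ 78  83/ 85  89/ 88  93/ 90  95/ 92  94/ 91
208  53/ 51  47/ 47  44/ 49  41/ 58  51/ 71  62/ 78  67/ 81  68/ 90  76/ 96  84/ 94  89/ 90  93/ 90  94/ 90
209  47/ 47  40/ 45  33/ 55  30/ 69  48/ 86  66/ 92  66/ 94  59/106  57/112  66/104  78/ 90  88/ 87  94/ 91
210  42/ 43  29/ 45  22/ 63  30/ 87  52/103  72/103  70/104  53/119  39/128  44/115  63/ 92  80/ 83  92/ 89
211  33/ 36  21/ 48  16/ 74  24/ 96  48/110  68/111  67/113  50/127  31/134  29/118  47/ 88  70/ 76  88/ 85
212  29/ 33  17/ 51  14/ 80  20/107  37/121  50/122  50/122  38/128  25/126  21/107  37/ 76  61/ 66  83/ 79
213  26/ 30  15/ 45  16/ 77  15/104  22/122  29/127  32/126  27/122  19/111  19/ 87  30/ 60  56/ 57  77/ 73
```

View pics/z.png

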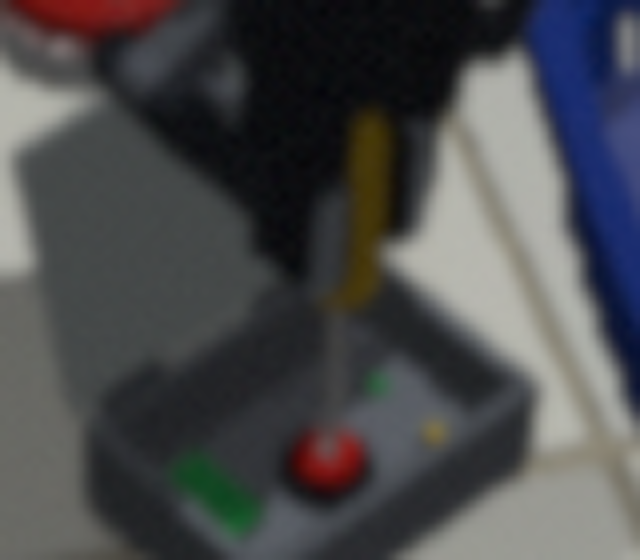

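The dot has moved down by about 3.5 mm. The blade is on it at about (328,445) and upright, and the force is about 3 N. I hand in.

```bash
python3 -m inch '[[1,0,0,0,0],[1,0,0,0,0],[1,0,0,0,0],[1,0,0,0,0],[1,0,0,0,0],[1,0,0,0,0]]'; python3 -c "
from plant import bot;print(bot.hand_in())"
```

```text
clock: 22.5
tcp_pos: [458.1, -413.5, 96.3]
orientation: [2.313, 2.126, 0.0]
contact_force: [0.4, -1.4, 3.2]
finger_gap: 17.6
grip_force: 58.9
the job is handed in; nothing more can be done
None
```

The job is handed in, but no verdict came back: the cover stands at about 1.82 rad, and the upright screwdriver is held on the middle of the red plunger at about 3 N, roughly half-way down.

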